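# Hold the empty dispenser's gate open for brushing out

### The job

The empty bulk dispenser on the café counter is to be brushed out. Slide the steel bowl along the counter until it stands centred under the chute, its rim touching or almost touching the dispenser's front, so that it will catch the crumbs; only then push the spring-return gate lever down, past the first two clicks to the third (the last), and finish while still holding it there with the gripper, because it springs back if let go. Leave the other things on the counter where they stand.

Things in the scene. Friction and masses are not known exactly. Their poses are not given: they have to be found in the camera images.
- dispenser: white box-shaped bulk dispenser with clear hopper, fixed, 150 wide, 220 deep, 385 tall. Origin: on the counter, middle of its front face; +x points into the machine, z up. The lever is on its -y side. A chute 60 wide juts 47 out of the front, lip 100 above the counter. A thin upright plate with three studs (one per click) juts 50 out at y = -77, 115 to 235 above the counter
- drop_spot (a point): point on the counter where the middle of the bowl belongs: 67 mm straight out from the middle of the dispenser's front face
- bowl: the only bowl: round open steel bowl, 130 across the rim, 110 across the foot, 45 tall, about 0.2 kg, loose on the counter. Origin at the centre of its underside
- gate_lever (a joint): gate lever angle, rad: 0 at rest (sloping up by 0.70 towards the front), grows as it is pushed down, stop at 0.98. Clicks are bumps at 0.20, 0.50, 0.80; the clicked positions follow at about 0.30, 0.60, 0.90 (third: above 0.84). Springs back to 0 from all of them when let go. Takes 4 N at the crossbar at first, 7 N to hold at the third click, 11 N over the last bump
- lever_pivot (a point): point on the lever's turning axis, abreast of the middle of the crossbar, 170 above the counter. The axis runs along the dispenser's y; the crossbar swings at 120 mm radius about it
- lever_grip (a point): middle of the lever's crossbar: black round bar, 18 in diameter, 64 long, lying parallel to the dispenser's y and the lever's axis. It lies 128 to the -y side of the dispenser's middle, in front of its front face, 247 above the counter at rest, 146 at the third click. Can be pinched from above across its 18 mm or pushed down from on top
- syrup: bystander, leave alone: amber glass syrup bottle, 64 across, 190 tall. Origin at the centre of its underside
- jug: bystander, leave alone: small steel milk jug with a side handle, 84 across, 90 tall. Origin at the centre of its underside
- cup: bystander, leave alone: paper cup, 76 across, 80 tall. Origin at the centre of its underside
- takeaway_box: bystander, leave alone: closed takeaway box, 135 x 105 x 48. Origin at the centre of its underside
- tamper: bystander, leave alone: steel coffee tamper standing on its base, 56 across, 90 tall. Origin at the centre of its underside
Not all that is in view belongs to the job. Leave any turquoise look-alike of the bowl alone.

How it is judged:
On the way, in this order (a step that is already met when the one before it is completed fails the run):
1. the bowl stands still under the chute, the lever still up (horizontal distance between bowl and drop_spot below 0.022 m and height (world z) of bowl below 0.006 m and angle between bowl's own z axis and vertical below 0.1 rad and linear speed of bowl below 0.02 m/s and value of joint gate_lever below 0.12 rad), for 0.2 s.
2. the lever is at the third click (value of joint gate_lever above 0.84 rad), for 0.2 s.
At the end, for the whole second after the job is handed in: the bowl stands flat on the counter, its middle within 22 mm of the drop spot, and the fingers hold the lever (contact force over 3 N) at the third click (joint above 0.84 rad) through the last second (horizontal distance between bowl and drop_spot below 0.022 m and height (world z) of bowl below 0.006 m and angle between bowl's own z axis and vertical below 0.1 rad and linear speed of bowl below 0.02 m/s and value of joint gate_lever above 0.84 rad and contact force between the fingers and gate_lever above 3 N); the arm keeps its last pose, push and grip.
It fails at once if the lever is pushed down before the bowl stands under the chute (value of joint gate_lever above 0.2 rad and not (horizontal distance between bowl and drop_spot below 0.03 m)).
It fails at once if a bystander is moved by more than 30 mm (distance of any of syrup, jug, cup, takeaway_box, tamper from where it was at the start of the episode above 0.03 m).
It fails at once if the bowl is tipped over or lifted (angle between bowl's own z axis and vertical above 0.6 rad or height (world z) of bowl above 0.05 m).
It also fails if it takes over 54 s, if anything falls off the work surface, if the arm or the gripper's body presses on something with over 40 N, if the wrist force passes 120 N, or if a joint passes its speed limit or range.

### The arm

A 6-joint arm with a two-finger parallel gripper is mounted at the origin on the work surface. World frame = base frame: x ahead of the robot, y to its left, z up, the work surface at z = 0. Lengths are in m, angles in rad, forces in N, time in s.
With the tool pointing down it reaches from about 0.35 to 0.85 m from the base axis. Payload 8.1 kg.
Tool frame: the origin (TCP) lies at the very end of the fingers, on their centre line; the grasp point (between the pads) lies 19 mm behind it; z points along the fingers, y is the line along which they close (so a half turn about z gives the same grasp; the last joint's range is limited). The gripper opens to 93 mm and grips with 3 to 60 N. Pads are 15 mm wide; open, the fingers measure 128 mm over their backs; the gripper's body (75 mm by 188 mm) begins 65 mm behind the grasp point.
Start: joints at [1.171, 0.13, 1.488, -0, 1.523, -0.085], TCP at [0.186, 0.571, 0.219] pointing down, gripper open.
Joint ranges: [-2.96, 2.96], [-0.89, 2.26], [0.02, 2.5], [-1.34, 4.48], [0, 2.73], [-2.66, 2.66]. Speed limits (rad/s): [2.39, 2.39, 2.79, 3.14, 3.14, 3.14].

### API

Orientations are given as a rotation vector (axis times angle).
In Python, from plant import monitor, eyes, ticket gives the robot as it stands.
- The arm moves only by the tool arm_command, never from a script. Its argument "deltas" is a list that holds one entry, the list of rows, each a list of 6 numbers: the shift along the world's x, y, z in cm, then the turn, a rotation vector about the world's x, y, z in degrees. In form: [[[tx, ty, tz, rx, ry, rz], ...]]. A call has 1 to 12 rows; each row shifts and turns the commanded pose from where the row before left it; what a row does not reach is not made up. A row lasts 1/12 s, in which the tool goes at most 41.7 mm and 7.16 degrees, less where a joint would pass 70% of its speed; a pose out of reach is approached as far as the arm can. A call is refused whole if a number of a shift passes 4.17 or a number of a turn 7.16, either way. A call with a gripper value outside its range is refused whole. "gripper" is the opening, from -1 (shut) to 1 (fully open), set as the call begins (left out, the last holds). The fingers move at their own pace and stop on an object; "squeeze" is the grip in N (left out, the last holds). Time passes only in rows, so rows that do not move let the fingers close. It gives the time, the measured TCP pose, the force, the opening and the grip force at its end, in the units of the state.
- monitor.read_state(): the state, without advancing time (a new reading comes with each control period).
- eyes.read_camera(name): name is "scene" or "top"; returns the picture (384x512x3 uint8, blue, green, red); there is no depth.
- eyes.camera_model(name): a dict with "fx", "fy", "cx", "cy" (pixels), "rvec" (rotation vector, rad) and "tvec" (3), from world to camera coordinates, as OpenCV has them. Camera axes: x right, y down, z forward; pixel columns grow to the right and rows downward; lengths in m; the calibration is good to about 2 mm. A picture is of the moment at which its call begins. camera_model takes no time and is no camera call.
- ticket.close_job(): hands the job in; it is judged then, once.
The state is a dict: "t": time; "q": joint angles; "dq": joint speeds; "joint_torque": joint torques, N m; "tool_pos": TCP position; "orientation": TCP orientation; "force": force on the tool from outside, world axes, zero at the start; "wrist_torque": the same for the moment, N m; "opening": finger opening in m; "gripper_force": force on a finger pad.
Only numpy, scipy, OpenCV 4.12 (cv2) and the standard library are available. Lean on these libraries where they do the work, as an engineer would, in place of code of your own. Each camera call takes 0.05 s, during which the arm holds its last target. There are 200 camera calls.

## Working session

There is one attempt and no reset: what is moved stays moved. The work goes in short steps, Python scripts to look and compute and a tool call to move; the robot and the scene stay as the last step left them, time stands still between calls to the robot, and variables do not carry over. Pictures are saved under pics/ and viewed, at most 12 in all, crops included, and the job is handed in when it is done.

Besides the shell and the picture viewer there is one more tool, called after "Request:" as name(argument=value, ...), one argument or row to a line, values as JSON. arm_command: Moves the arm, as the interface text tells. Its arguments: {"type":"object","properties":{"deltas":{"type":"array"},"gripper":{"type":"number"},"squeeze":{"type":"number"}},"required":["deltas"]}

```bash
mkdir -p pics; python3 - <<'E'
from plant import monitor, eyes
import cv2
s=monitor.read_state(); print(s['t'],s['tool_pos'],s['orientation'],s['opening'])
for n in("scene","top"):
    cv2.imwrite(f"pics/{n}0.png",eyes.read_camera(n)); print(n,eyes.camera_model(n))
E
```

```text
0.0 [0.18550694 0.57000684 0.2175666 ] [-4.92268608e-01 -3.10232250e+00  2.81043231e-03] 0.09282542403290946
scene {'fx': 386.59723186496853, 'fy': 386.59723186496853, 'cx': 248.86233504193885, 'cy': 189.5940864424143, 'rvec': array([ 1.6023819 ,  1.71536098, -0.87564317]), 'tvec': array([ 0.15032328, -0.167622  ,  1.54553983])}
top {'fx': 460.3071057611311, 'fy': 460.3071057611311, 'cx': 249.34697247658542, 'cy': 186.8546178013547, 'rvec': array([ 2.17934088, -2.1939398 ,  0.08270036]), 'tvec': array([-0.1003226 ,  0.56260256,  1.58931054])}
```

View pics/scene0.png

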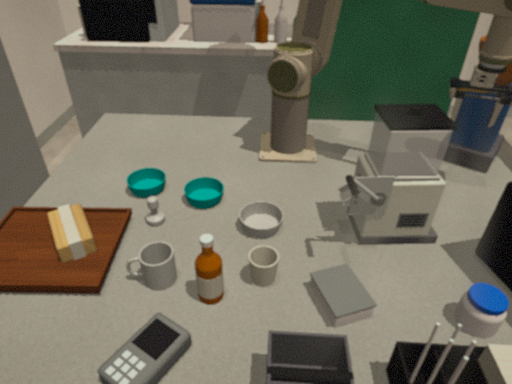

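View pics/top0.png

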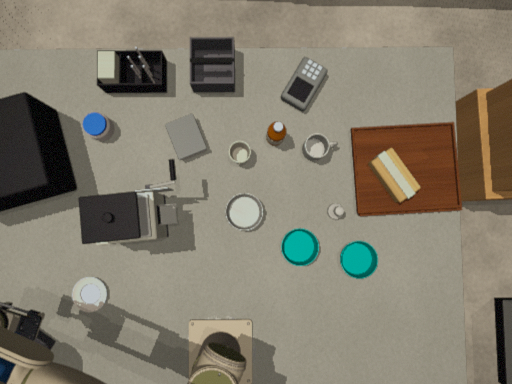

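The steel bowl is at about (245,212) in top and (260,218) in scene. The dispenser faces right in top, with its chute at (168,214) and the crossbar at (172,170). I'll enlarge for measuring.

```bash
python3 - <<'E'
import cv2
t=cv2.imread('pics/top0.png')[140:260,70:230]; s=cv2.imread('pics/scene0.png')[95:255,335:465]
cv2.imwrite('pics/tc.png',cv2.resize(t,None,fx=5,fy=5,interpolation=cv2.INTER_CUBIC))
cv2.imwrite('pics/sc.png',cv2.resize(s,None,fx=3.75,fy=3.75,interpolation=cv2.INTER_CUBIC))
E
cat >h.py <<'E'
import numpy as np,cv2
from plant import monitor,eyes
def ray(n,uv,z):
    m=eyes.camera_model(n);R=cv2.Rodrigues(m['rvec'])[0];t=np.array(m['tvec'])
    d=R.T@np.array([(uv[0]-m['cx'])/m['fx'],(uv[1]-m['cy'])/m['fy'],1]);c=-R.T@t
    return c+d*(z-c[2])/d[2]
def proj(n,P):
    m=eyes.camera_model(n);K=np.array([[m['fx'],0,m['cx']],[0,m['fy'],m['cy']],[0,0,1]])
    return cv2.projectPoints(np.float64(P).reshape(-1,3),m['rvec'],m['tvec'],K,None)[0].reshape(-1,2)
E
```

```text
(no output)
```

View pics/tc.png

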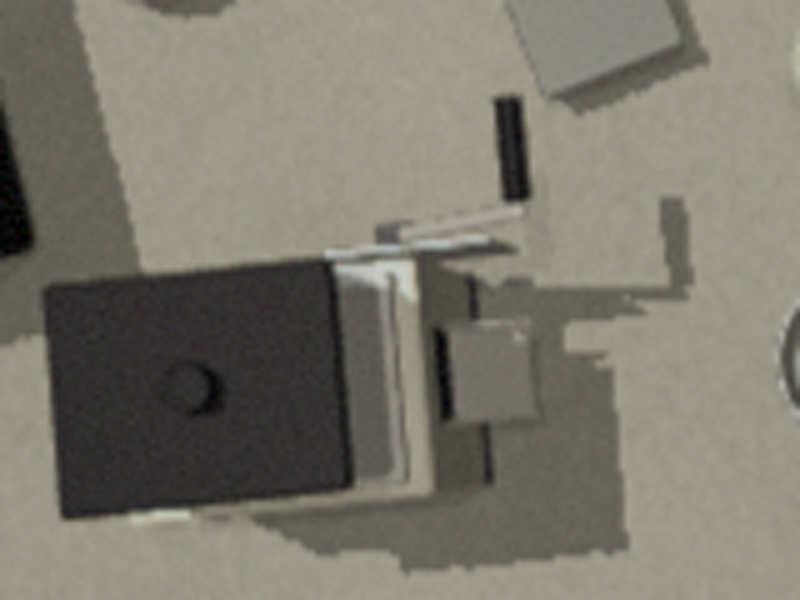

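View pics/sc.png

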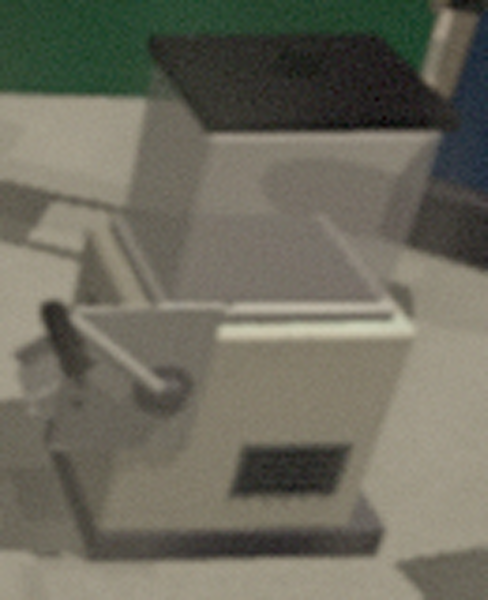

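```bash
python3 - <<'E'
from h import *
f=lambda x,y,z:ray('top',(70+x/5,140+y/5),z).round(4)
for k,v in dict(bar0=(508,97,.25),bar1=(516,200,.25),lid1=(45,287,.385),lid2=(330,262,.385),lid3=(352,488,.385),lid4=(62,518,.385),pl1=(474,280,.01),pl2=(492,483,.01),plate=(500,237,.235),ch1=(530,318,.12),ch2=(538,415,.12),ch0=(443,322,.12),ch3=(452,422,.12)).items(): print(k,f(*v))
# bowl: bright/ grey ellipse rim via contours
for n,(x0,y0,x1,y1) in dict(top=(215,185,275,240),scene=(230,195,292,245)).items():
    im=cv2.imread(f'pics/{n}0.png')[y0:y1,x0:x1]
    e=cv2.Canny(cv2.GaussianBlur(im,(3,3),0),40,120)
    p=cv2.findNonZero(e); h=cv2.convexHull(p); el=cv2.fitEllipse(h)
    c=(el[0][0]+x0,el[0][1]+y0); print(n,c,el[1],ray(n,c,.045).round(4))
# jug etc approx
for k,uv,z in [('cup',(240,152),.08),('jug',(317,146),.09),('box',(186,136),.048),('tamper',(336,212),.09),('syrup',(278,126),.19)]: print(k,ray('top',uv,z).round(3))
E
```

```text
bar0 [0.6297 0.1301 0.25  ]
bar1 [0.5675 0.125  0.25  ]
lid1 [0.5102 0.3566 0.385 ]
lid2 [0.5227 0.2033 0.385 ]
lid3 [0.4013 0.1902 0.385 ]
lid4 [0.3864 0.3451 0.385 ]
pl1 [0.5324 0.1931 0.01  ]
pl2 [0.3904 0.1796 0.01  ]
plate [0.5464 0.137  0.235 ]
ch1 [0.5014 0.1365 0.12  ]
ch2 [0.4382 0.131  0.12  ]
ch0 [0.4992 0.1933 0.12  ]
ch3 [0.434 0.187 0.12 ]
top (245.82377815246582, 212.72519302368164) (38.46955490112305, 41.7270393371582) [ 0.4713 -0.0913  0.045 ]
scene (259.102388381958, 220.38824844360352) (37.89314651489258, 48.36232376098633) [ 0.5088 -0.0875  0.045 ]
cup [ 0.676 -0.073  0.08 ]
jug [ 0.693 -0.333  0.09 ]
box [0.738 0.114 0.048]
tamper [ 0.471 -0.392  0.09 ]
syrup [ 0.742 -0.195  0.19 ]
```

```bash
python3 - <<'E'
from h import *
t=cv2.imread('pics/top0.png')[185:240,215:280]; s=cv2.imread('pics/scene0.png')[190:250,225:300]
cv2.imwrite('pics/b.png',np.hstack([cv2.resize(t,(390,330),interpolation=cv2.INTER_CUBIC),cv2.resize(s,(400,330),interpolation=cv2.INTER_CUBIC)]))
print(ray('top',(301,247),.045),ray('top',(179.6,159.3),.048))
E
```

```text
[ 0.35321193 -0.27885053  0.045     ] [0.65681402 0.13600202 0.048     ]
```

View pics/b.png

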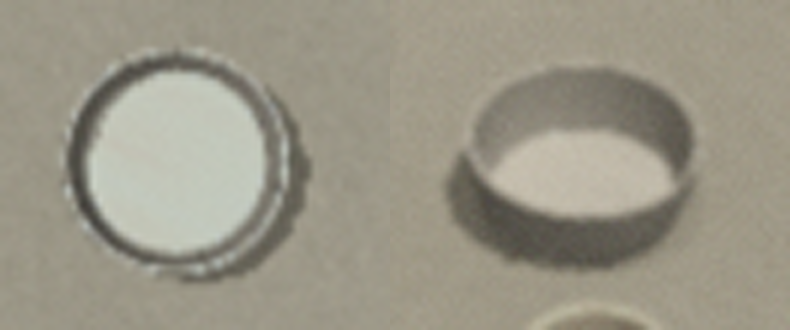

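Request:
arm_command(
  deltas=[
    [[0, 0, 4, 0, 0, -7], [0, 0, 4.1, 0, 0, -7], [0, 0, 4.1, 0, 0, -7], [0, 0, 4.1, 0, 0, -7], [0, 0, 4.1, 0, 0, -7], [0, 0, 4.1, 0, 0, -7], [0, 0, 2, 0, 0, -7], [2, -3, 0, 0, 0, -7], [2, -3, 0, 0, 0, -7], [2, -3, 0, 0, 0, -5]],
  ],
  gripper=0.3,
)

```text
t: 0.93
tool_pos: [0.2461, 0.48, 0.4831]
orientation: [2.149, 2.291, -0.001]
force: [0.5, -0.0, 0.2]
opening: 0.0603
gripper_force: 0.0
```

The rim centre is at about (244.7,211.8) in top, so the bowl stands near (0.474,-0.088). The lever bar's midpoint is at (0.599,0.128). I'll go over the dispenser to the far side of the bowl.

Request:
arm_command(
  deltas=[
    [[1.3, -3.8, 0, 0, 0, 0], [1.3, -3.8, 0, 0, 0, 0], [1.3, -3.8, 0, 0, 0, 0], [1.3, -3.8, 0, 0, 0, 0], [1.3, -3.8, 0, 0, 0, 0], [1.3, -3.8, 0, 0, 0, 0], [1.3, -3.8, 0, 0, 0, 0], [1.3, -3.8, 0, 0, 0, 0], [1.3, -3.8, 0, 0, 0, 0], [1.3, -3.8, 0, 0, 0, 0], [1.3, -3.8, 0, 0, 0, 0], [1.3, -3.8, 0, 0, 0, 0]],
  ],
)

```text
t: 1.93
tool_pos: [0.4017, 0.0225, 0.4835]
orientation: [-2.143, -2.297, -0.0]
force: [0.7, 0.8, -0.1]
opening: 0.0602
gripper_force: 0.0
```

Request:
arm_command(
  deltas=[
    [[1.2, -3.8, 0, 0, 0, 0], [1.2, -3.8, 0, 0, 0, 0], [1.2, -3.8, 0, 0, 0, 0], [1.2, -3.8, 0, 0, 0, 0], [1.2, -3.8, 0, 0, 0, 0], [1.0, -3.8, 0, 0, 0, 0], [0, 0, -4, 0, 0, 0], [0, 0, -4, 0, 0, 0], [0, 0, -4, 0, 0, 0], [0, 0, -4, 0, 0, 0]],
  ],
)

```text
t: 2.77
tool_pos: [0.4715, -0.2038, 0.3212]
orientation: [-2.144, -2.295, 0.0]
force: [-0.2, 0.0, -0.4]
opening: 0.0606
gripper_force: 0.0
```

Request:
arm_command(
  deltas=[
    [[0, 0, -4, 0, 0, 0], [0, 0, -4, 0, 0, 0], [0, 0, -4, 0, 0, 0], [0, 0, -4, 0, 0, 0], [0, 0, -4, 0, 0, 0], [0, 0, -4, 0, 0, 0], [0, 0, -3.5, 0, 0, 0], [0, 0, -2.5, 0, 0, 0], [0, 0, 0, 0, 0, 0]],
  ],
)

```text
t: 3.52
tool_pos: [0.4667, -0.2007, 0.017]
orientation: [-2.136, -2.289, 0.004]
force: [0.0, 0.7, -0.9]
opening: 0.0606
gripper_force: 0.0
```

Request:
arm_command(
  deltas=[
    [[0, 1, 0, 0, 0, 0], [0, 1, 0, 0, 0, 0], [0, 1, 0, 0, 0, 0], [0, 1, 0, 0, 0, 0], [0, 1, 0, 0, 0, 0], [0, 1, 0, 0, 0, 0], [0, 1, 0, 0, 0, 0], [0, 1, 0, 0, 0, 0], [0, 1, 0, 0, 0, 0], [0, 1, 0, 0, 0, 0]],
  ],
)

```text
t: 4.35
tool_pos: [0.4717, -0.1027, 0.0238]
orientation: [2.143, 2.297, -0.0]
force: [-0.3, -3.2, 2.7]
opening: 0.0604
gripper_force: 1.8
```

Request:
arm_command(
  deltas=[
    [[0, 1, 0, 0, 0, 0], [0, 1, 0, 0, 0, 0], [0, 1, 0, 0, 0, 0], [0, 1, 0, 0, 0, 0], [0, 1, 0, 0, 0, 0], [0, 1, 0, 0, 0, 0], [0, 1, 0, 0, 0, 0], [0, 1, 0, 0, 0, 0], [0, 1, 0, 0, 0, 0], [0, 1, 0, 0, 0, 0], [0, 1, 0, 0, 0, 0], [0, 1, 0, 0, 0, 0]],
  ],
)

```text
t: 5.35
tool_pos: [0.4717, 0.0176, 0.0236]
orientation: [-2.143, -2.297, 0.0]
force: [-0.6, -3.9, 2.2]
opening: 0.0604
gripper_force: 1.8
```

```bash
python3 - <<'E'
from h import *
t=eyes.read_camera('top')[140:260,130:270]; s=eyes.read_camera('scene')[110:250,255:425]
cv2.imwrite('pics/c.png',np.hstack([cv2.resize(t,(385,330),interpolation=cv2.INTER_CUBIC),cv2.resize(s,(400,330),interpolation=cv2.INTER_CUBIC)]))
print(monitor.read_state()['tool_pos'])
E
```

```text
[0.47130828 0.0183888  0.02328678]
```

View pics/c.png

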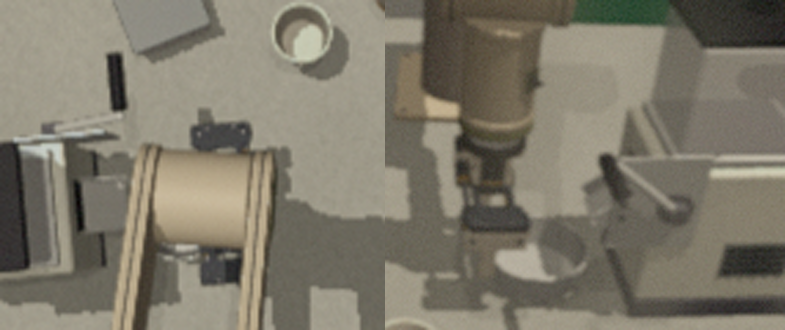

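The bowl is riding ahead of the fingers (rim at about x 500–585 in the scene crop) and is not yet at the dispenser front. I'll continue gently.

Request:
arm_command(
  deltas=[
    [[-0.1, 0.6, 0, 0, 0, 0], [0, 0.6, 0, 0, 0, 0], [0, 0.6, 0, 0, 0, 0], [0, 0.5, 0, 0, 0, 0], [0, 0.3, 0, 0, 0, 0], [0, 0.2, 0, 0, 0, 0]],
  ],
)

```text
t: 5.95
tool_pos: [0.4706, 0.045, 0.0235]
orientation: [-2.143, -2.297, 0.0]
force: [-0.7, -0.7, -0.7]
opening: 0.0608
gripper_force: 0.6
```

Request:
arm_command(
  deltas=[
    [[0, 0.2, 0, 0, 0, 0], [0, 0.2, 0, 0, 0, 0]],
  ],
)

```text
t: 6.12
tool_pos: [0.4707, 0.0486, 0.0236]
orientation: [-2.143, -2.297, 0.0]
force: [0.8, -1.0, -1.6]
opening: 0.0599
gripper_force: 0.6
```

Request:
arm_command(
  deltas=[
    [[0, 0.2, 0, 0, 0, 0], [0, 0.1, 0, 0, 0, 0], [0, 0, 0, 0, 0, 0]],
  ],
)

```text
t: 6.37
tool_pos: [0.4708, 0.0517, 0.0237]
orientation: [-2.143, -2.297, -0.0]
force: [-0.4, -0.0, -0.3]
opening: 0.0602
gripper_force: 0.3
```

```bash
python3 - <<'E'
from h import *
s=eyes.read_camera('scene')[130:260,270:440]
cv2.imwrite('pics/d.png',cv2.resize(s,None,fx=4.5,fy=4.5,interpolation=cv2.INTER_CUBIC))
print(monitor.read_state()['force'])
a=np.linspace(0,2*np.pi,8,endpoint=False)
p=proj('scene',np.c_[.470+.065*np.cos(a),.114+.065*np.sin(a),0*a+.045]);print(((p-[270,130])*4.5).round())
E
```

```text
[-0.49973699 -0.39413018  0.45505691]
[[273. 449.]
 [344. 432.]
 [364. 387.]
 [325. 342.]
 [253. 322.]
 [187. 336.]
 [163. 378.]
 [197. 425.]]
```

View pics/d.png

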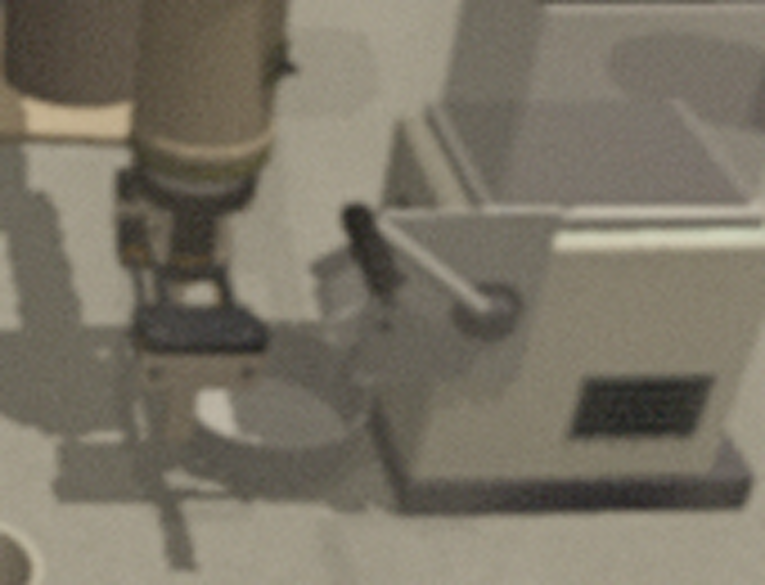

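The bowl matches the predicted rim, within a few mm of target (lowest point at about (275,452), right edge at the dispenser base near (370,400)). I'll retreat, then turn the hand above the lever.

Request:
arm_command(
  deltas=[
    [[0, -0.5, 0, 0, 0, 0], [0, -2, 0, 0, 0, 0], [0, -3, 0, 0, 0, 0], [0, -3, 0, 0, 0, 0], [0, -2, 3, 0, 0, 0], [0, 0, 4, 0, 0, 0], [0, 0, 4, 0, 0, 0], [0, 0, 4, 0, 0, 0], [0, 0, 4, 0, 0, 0], [0, 0, 4, 0, 0, 0], [0, 0, 4, 0, 0, 0], [0, 0, 4, 0, 0, 0]],
  ],
)

```text
t: 7.42
tool_pos: [0.4703, -0.0537, 0.3359]
orientation: [2.143, 2.296, 0.001]
force: [0.8, -0.3, -0.4]
opening: 0.0603
gripper_force: 0.0
```

Request:
arm_command(
  deltas=[
    [[3, 0, 3, 0, 0, 7], [3, 0, 0, 0, 0, 7], [3, 0, 0, 0, 0, 7], [3, 0, 0, 0, 0, 7], [2, 0, 0, 0, 0, 7], [0, 0, 0, 0, 0, 7], [0, 0, 0, 0, 0, 7], [0, 0, 0, 0, 0, 7], [0, 0, 0, 0, 0, 7], [0, 0, 0, 0, 0, 7], [0, 0, 0, 0, 0, 7], [0, 0, 0, 0, 0, 7]],
  ],
  gripper=1,
)

```text
t: 8.42
tool_pos: [0.6102, -0.0539, 0.363]
orientation: [-0.047, -3.141, -0.0]
force: [-0.5, -0.0, 0.0]
opening: 0.0933
gripper_force: 0.0
```

```bash
python3 - <<'E'
from h import *
im=eyes.read_camera('top'); cv2.imwrite('pics/top1.png',im)
cv2.imwrite('pics/e.png',cv2.resize(im[140:260,130:270],None,fx=5,fy=5,interpolation=cv2.INTER_CUBIC))
print(monitor.read_state()['tool_pos'],monitor.read_state()['q'])
a=np.linspace(0,2*np.pi,8,endpoint=False)
p=proj('top',np.c_[.470+.065*np.cos(a),.114+.065*np.sin(a),0*a+.045]);print(((p-[130,140])*5).round())
E
```

```text
[ 0.6101739  -0.0539455   0.36300444] [-1.71923069e-01  1.54034667e-01  1.20221881e+00  9.96084065e-05
  1.78547073e+00 -1.72248486e+00]
[[280. 273.]
 [213. 301.]
 [185. 368.]
 [212. 435.]
 [279. 463.]
 [347. 434.]
 [375. 367.]
 [347. 300.]]
```

View pics/e.png

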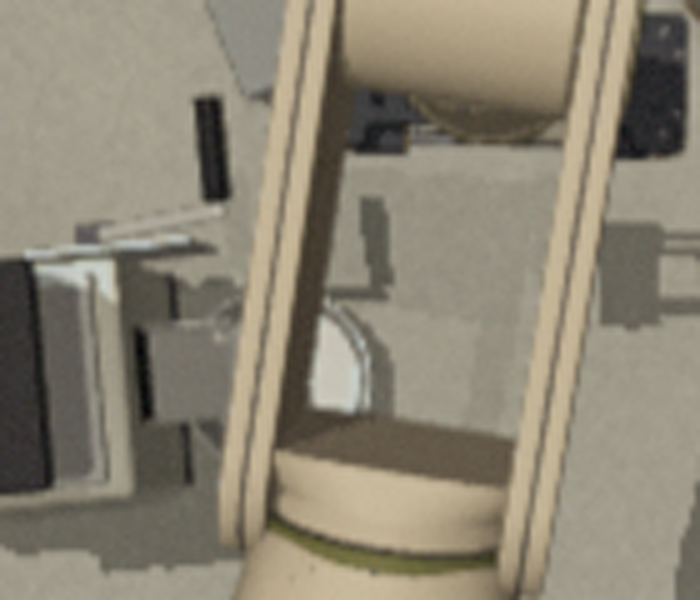

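The bowl rim's right edge is at x≈372 against 375 expected, so it is within about 2 mm of the intended place. Next, move above the bar.

Request:
arm_command(
  deltas=[
    [[0, 3.7, 0, 0, 0, 6.4], [0, 3.7, 0, 0, 0, 0], [0, 3.7, 0, 0, 0, 0], [0, 3.7, 0, 0, 0, 0], [0, 3.4, 0, 0, 0, 0], [0, 0, -2, 0, 0, 0], [0, 0, -2, 0, 0, 0], [0, 0, 0, 0, 0, 0]],
  ],
)

```text
t: 9.13
tool_pos: [0.6086, 0.129, 0.3183]
orientation: [0.117, -3.133, 0.001]
force: [-1.1, -0.3, -0.6]
opening: 0.0931
gripper_force: 0.0
```

```bash
python3 - <<'E'
from h import *
t=eyes.read_camera('top')[130:270,120:270]; s=eyes.read_camera('scene')[90:260,270:440]
cv2.imwrite('pics/f.png',np.hstack([cv2.resize(t,(400,373)),cv2.resize(s,(373,373))]))
print(monitor.read_state()['orientation'],monitor.read_state()['q'])
E
```

```text
[ 1.16457329e-01 -3.13712344e+00  3.86045070e-04] [ 1.24915807e-01  1.77724377e-01  1.24907309e+00 -4.30195663e-05
  1.71711621e+00 -1.52009732e+00]
```

View pics/f.png

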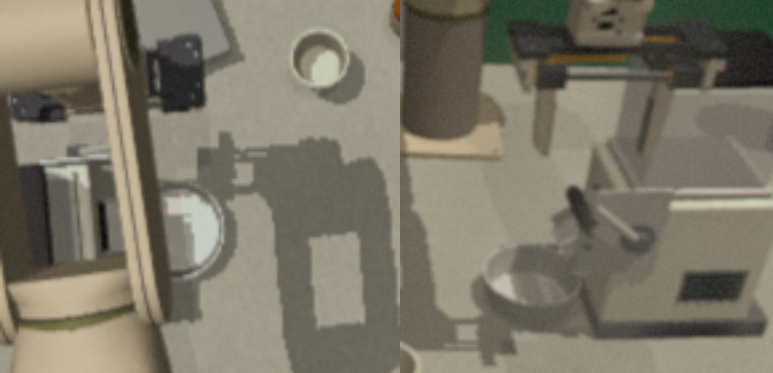

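The bowl stands under the chute (scene crop, about (532,280)), and the open fingers straddle the bar at about (578,210). Descend and pinch.

Request:
arm_command(
  deltas=[
    [[0.2, 0, -2, 0, 0, 0], [0, 0, -2, 0, 0, 0], [0, 0, -2, 0, 0, 0], [0, 0, -2, 0, 0, 0], [0, 0, -1.1, 0, 0, 0], [0, 0, 0, 0, 0, 0]],
  ],
)

```text
t: 9.73
tool_pos: [0.6114, 0.1277, 0.2302]
orientation: [0.117, -3.136, 0.0]
force: [-0.6, 0.5, -0.5]
opening: 0.0929
gripper_force: 0.0
```

Request:
arm_command(
  deltas=[
    [[0, 0, 0, 0, 0, 0], [0, 0, 0, 0, 0, 0], [0, 0, 0, 0, 0, 0], [0, 0, 0, 0, 0, 0], [0, 0, 0, 0, 0, 0], [0, 0, 0, 0, 0, 0], [0, 0, 0, 0, 0, 0], [0, 0, 0, 0, 0, 0]],
  ],
  gripper=-1,
  squeeze=35,
)

```text
t: 10.4
tool_pos: [0.6122, 0.1286, 0.2322]
orientation: [-0.12, 3.139, -0.0]
force: [-0.5, -1.1, 0.2]
opening: 0.044
gripper_force: 0.0
```

Request:
arm_command(
  deltas=[
    [[0, 0, 0, 0, 0, 0], [0, 0, 0, 0, 0, 0], [0, 0, 0, 0, 0, 0], [0, 0, 0, 0, 0, 0], [0, 0, 0, 0, 0, 0], [0, 0, 0, 0, 0, 0], [0, 0, 0, 0, 0, 0], [0, 0, 0, 0, 0, 0]],
  ],
)

```text
t: 11.07
tool_pos: [0.6121, 0.1292, 0.2321]
orientation: [0.121, -3.139, -0.001]
force: [-0.9, 5.0, -0.3]
opening: 0.017
gripper_force: 35.0
```

Request:
arm_command(
  deltas=[
    [[0.03, -0.36, -0.48, 0, 0, 0], [0.03, -0.36, -0.48, 0, 0, 0], [0.03, -0.31, -0.51, 0, 0, 0], [0.02, -0.31, -0.51, 0, 0, 0], [0.02, -0.26, -0.54, 0, 0, 0], [0.02, -0.26, -0.54, 0, 0, 0]],
  ],
)

```text
t: 11.57
tool_pos: [0.6139, 0.1114, 0.2024]
orientation: [-0.121, 3.138, 0.004]
force: [-0.9, 9.2, 2.8]
opening: 0.0171
gripper_force: 35.0
```

Request:
arm_command(
  deltas=[
    [[0.01, -0.15, -0.56, 0, 0, 0], [0.01, -0.15, -0.56, 0, 0, 0], [0.01, -0.1, -0.58, 0, 0, 0], [0.01, -0.1, -0.58, 0, 0, 0], [0, -0.07, -0.59, 0, 0, 0], [0, -0.07, -0.59, 0, 0, 0]],
  ],
)

```text
t: 12.07
tool_pos: [0.615, 0.1025, 0.1686]
orientation: [-0.119, 3.137, -0.002]
force: [-1.2, -2.8, 7.4]
opening: 0.0171
gripper_force: 35.0
```

Request:
arm_command(
  deltas=[
    [[0, -0.03, -0.6, 0, 0, 0], [0, -0.03, -0.6, 0, 0, 0], [0, 0.03, -0.6, 0, 0, 0], [0, 0.03, -0.6, 0, 0, 0], [0, 0.09, -0.59, 0, 0, 0], [0, 0.09, -0.59, 0, 0, 0], [0, 0.12, -0.6, 0, 0, 0], [0, 0, 0, 0, 0, 0], [0, 0, 0, 0, 0, 0]],
  ],
)

```text
t: 12.82
tool_pos: [0.6149, 0.1033, 0.1258]
orientation: [-0.117, 3.138, -0.007]
force: [-1.1, -9.8, 4.4]
opening: 0.0173
gripper_force: 35.0
```

```bash
python3 - <<'E'
from h import *
im=eyes.read_camera('scene'); s=im[90:260,270:440]; t=eyes.read_camera('top')[150:260,140:260]
cv2.imwrite('pics/g.png',np.hstack([cv2.resize(s,(430,430),interpolation=cv2.INTER_CUBIC),cv2.resize(t,(360,430))]))
st=monitor.read_state();print(st['tool_pos'],st['force'],st['gripper_force'],st['opening'])
E
```

```text
[0.61492569 0.10327268 0.12603836] [ -0.82885201 -10.06292732   4.14737873] 34.97799754142761 0.017082174317049798
```

View pics/g.png

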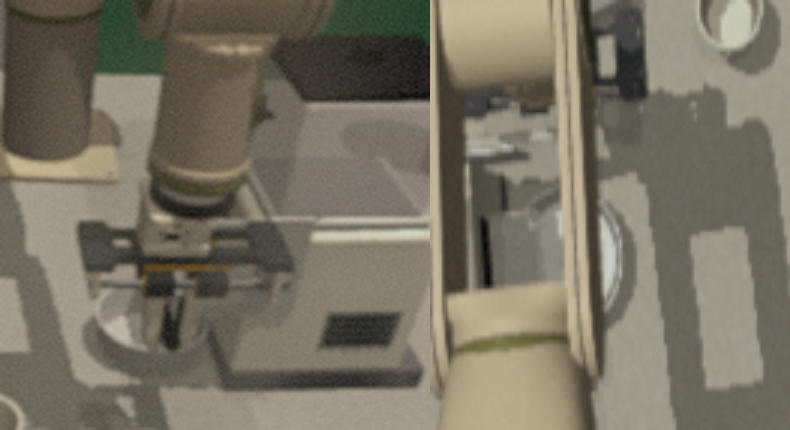

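The lever is down, held between the pads at about (170,325) in the left crop. The bowl still stands under the chute. I'll check the bar height against its projection, and relieve the sideways load slightly.

Request:
arm_command(
  deltas=[
    [[0, -0.1, -0.1, 0, 0, 0], [0, -0.05, -0.1, 0, 0, 0], [0, 0, 0, 0, 0, 0], [0, 0, 0, 0, 0, 0], [0, 0, 0, 0, 0, 0]],
  ],
)

```text
t: 13.33
tool_pos: [0.6149, 0.1035, 0.1247]
orientation: [-0.118, 3.138, -0.003]
force: [-2.4, -4.0, 7.6]
opening: 0.0172
gripper_force: 35.0
```

```bash
python3 - <<'E'
from h import *
im=eyes.read_camera('scene')
for th in(0,.6,.75,.9,.97):
    f=.7-th;a=.170-.12*np.cos(f);z=.17+.12*np.sin(f);s=.478+.160
    print(th,proj('scene',[s*.9967-a*.0817,s*.0817+a*.9967,z])[0].round(1))
c=im[195:240,320:355];cv2.imwrite('pics/i.png',cv2.resize(c,None,fx=12,fy=12,interpolation=cv2.INTER_CUBIC))
st=monitor.read_state();print(st['tool_pos'],st['force'])
E
```

```text
0 [353.5 191.2]
0.6 [337.5 213.4]
0.75 [336.3 219.2]
0.9 [336.2 224.8]
0.97 [336.6 227.3]
[0.61491685 0.10348743 0.12468768] [-2.38729116 -3.12809913  7.7910528 ]
```

View pics/i.png

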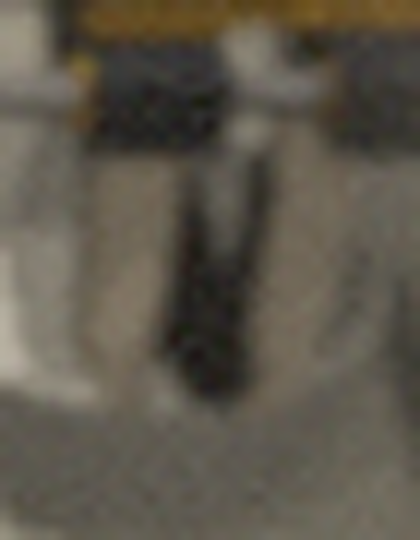

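The bar end is at about (337.5,225.8) px, which corresponds to θ≈0.92, past the third click, with a holding force of about 8 N. Handing in.

```bash
python3 -c "
from plant import ticket
print(ticket.close_job())"
```

```text
the job is handed in; nothing more can be done
None
```

The job is handed in: the bowl stands under the chute within a few mm of the drop spot, and the gripper holds the lever at the third click (about 0.92 rad by the camera); the hand-in returned no verdict.

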